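Load the top-hat kiln shelf

TASK

Get the kiln shelf ready for firing. One of its three posts is too short: stand it in the post tray and put the spare post that matches the other two where it stood, leaving those two as they are. Then set the three-pointed stilt, points up, in the middle of the shelf with the small dish centred upright on top of it, and stand the row of cones, cones up, midway between the two posts at the robot's side of the shelf, its length along the line from one of these posts to the other.

Things in the scene. Friction and masses are not known exactly. Their poses are not given: they have to be found in the camera images.
- kiln: fixed base of a top-hat kiln: steel rim 280 (x) x 340 (y) mm and on it a pale shelf 210 (x) x 270 (y) x 12 mm, its top 60 mm above the table and 26 mm above the rim. Origin: middle of the shelf top; -x is the robot's side (turned at most 0.3 rad), z up. Post places: corners (-75, -105) and (-75, +105) mm, far edge (+75, 0); the short post stands at any of them.
- post_tray: low open plywood tray, fixed on the table, 82 (x) x 178 (y) mm outside, walls 5 mm thick and 14 mm high, floor 5 mm thick; origin: centre of its underside, z up. The spare and the tall post stand in it (52 mm apart along y), with room for a third at its +y end, about (0, +52) mm.
- post_a: hollow square kiln post of buff fireclay, 28 x 28 mm in plan, 50 mm tall, standing upright; origin: centre of its underside, x and y axes normal to its sides, z up. One of the two correct posts on the kiln shelf; stays where it is.
- post_b: hollow square kiln post of buff fireclay, 28 x 28 mm in plan, 50 mm tall, standing upright; origin: centre of its underside, x and y axes normal to its sides, z up. The other correct post on the kiln shelf; stays where it is.
- post_short: hollow square kiln post of buff fireclay, 28 x 28 mm in plan, 35 mm tall, standing upright; origin: centre of its underside, x and y axes normal to its sides, z up. Stands on the kiln shelf at the start, at one of the three post places; about 60 g.
- post_spare: hollow square kiln post of buff fireclay, 28 x 28 mm in plan, 50 mm tall, standing upright; origin: centre of its underside, x and y axes normal to its sides, z up. The matching spare, in the tray at the start; about 80 g.
- post_tall: hollow square kiln post of buff fireclay, 28 x 28 mm in plan, 65 mm tall, standing upright; origin: centre of its underside, x and y axes normal to its sides, z up. A spare that is too tall, in the tray; not needed.
- stilt: white fireclay stilt: flat three-armed star lying on the table; arms 9 mm wide, 9 high, reaching 24 mm out at 0, 120 and 240 degrees from its x axis, a small point on each 20 mm out; 12.5 mm high over the points. Origin: centre of its underside, z up. Can be gripped across one arm, about 13 mm out from the centre; about 30 g.
- dish: small round straight-sided white glazed dish, open on top, 64 mm across (61 mm at the foot), 34 mm high, wall 4 mm; upright on the table. Origin: centre of its underside, z up; about 90 g.
- cone_row: row of witness cones: terracotta bar 80 (x) x 22 (y) x 14 (z) mm, standing on the table, with three slim pale cones in a line on it, reaching 46 mm high within the bar's width. Origin: centre of the bar's underside, x along the bar, z up. Gripped across the bar's 22 mm; about 60 g.
There are look-alikes about, which are no part of the job. Leave any blue look-alike of the post_short alone. Leave any blue look-alike of the post_a alone.

How it is judged:
At the end, for the whole second after the job is handed in: Spare post upright where the short one stood (12 mm); other shelf posts upright, moved under 12 mm; short post upright in tray; stilt points up, 15 mm from shelf middle; dish upright on it (8 mm); cone row midway between robot-side posts (12 mm across, 15 along their line, 15 degrees); at rest (((x of post_spare in the frame of kiln between -0.087 and -0.063 m and y of post_spare in the frame of kiln between -0.117 and -0.093 m) or (x of post_spare in the frame of kiln between -0.087 and -0.063 m and y of post_spare in the frame of kiln between 0.093 and 0.117 m) or (x of post_spare in the frame of kiln between 0.063 and 0.087 m and y of post_spare in the frame of kiln between -0.012 and 0.012 m)) and z of post_spare in the frame of kiln between -0.005 and 0.005 m and angle between each of post_spare, post_a, post_b, post_short, stilt, dish, cone_row's own z axis and vertical below 0.1 rad and distance of each of post_a, post_b from where it was at the start of the episode below 0.012 m and x of post_short in the frame of post_tray between -0.036 and 0.036 m and y of post_short in the frame of post_tray between -0.084 and 0.084 m and z of post_short in the frame of post_tray between 0 and 0.01 m and horizontal distance between stilt and kiln below 0.015 m and z of stilt in the frame of kiln between -0.004 and 0.004 m and horizontal distance between dish and stilt below 0.008 m and z of dish in the frame of stilt between 0.0095 and 0.0155 m and x of cone_row in the frame of kiln between -0.087 and -0.063 m and y of cone_row in the frame of kiln between -0.015 and 0.015 m and z of cone_row in the frame of kiln between -0.004 and 0.004 m and angle between the x axis of cone_row and the y axis of kiln, either way round below 0.26 rad and linear speed of each of post_spare, post_short, stilt, dish, cone_row below 0.01 m/s); the robot touches nothing.
It fails at once if one of the two correct posts was knocked over or pushed away (distance of any of post_a, post_b from where it was at the start of the episode above 0.025 m or angle between any of post_a, post_b's own z axis and vertical above 0.4 rad).
It fails at once if the dish was tipped over (angle between dish's own z axis and vertical above 0.8 rad).
It also fails if it takes over 144 s, if anything falls off the work surface, if the arm or the gripper's body presses on something with over 40 N, if the wrist force passes 120 N, or if a joint passes its speed limit or range.

ROBOT

A 6-joint arm with a two-finger parallel gripper is mounted at the origin on the work surface. World frame = base frame: x ahead of the robot, y to its left, z up, the work surface at z = 0. Lengths are in m, angles in rad, forces in N, time in s.
With the tool pointing down it reaches from about 0.25 to 0.725 m from the base axis. Payload 4 kg.
Tool frame: the origin (TCP) lies on the centre line of the jaws, within the pads' length; the fingertips stand 22 mm ahead of it and the grasp point (between the pads) lies 3 mm ahead of it; z points along the fingers, y is the line along which they close (so a half turn about z gives the same grasp; the last joint's range is limited). The gripper opens to 85 mm and grips with 20 to 120 N. Pads are 22 mm wide; open, the fingers measure 114 mm over their backs; the gripper's body (76 mm by 85 mm) begins 54 mm behind the grasp point. The pads swing forward as they close: fully open they stand 13 mm farther back than shut.
Start: joints at [-1.306, 0.241, 0.005, 1.335, 0, 1.571], TCP at [0.131, -0.483, 0.253] pointing down, gripper open.
Joint ranges: [-2.72, 2.72], [-1.05, 1.87], [-1.09, 1.28], [-1.99, 2.15], [-1.42, 1.44], [-3.14, 3.14]. Speed limits (rad/s): [2.79, 2.79, 3.14, 3.14, 3.14, 3.14].

INTERFACE

Orientations are given as a unit quaternion [x, y, z, w].
In Python, from workcell import bot gives the robot as it stands.
- The arm moves only by the shell command python3 -m inch 'ROWS'. ROWS is JSON, one flat list of numbers, 7 for each row, row after row: the shift along the world's x, y, z in mm, then the turn, a rotation vector about the world's x, y, z in rad, then the opening in per cent of the stroke, from 0 (shut) to 100 (fully open). A call has 1 to 8 rows; each row is the pose to reach, as a shift and turn from the pose commanded when the call began; what a row does not reach only later rows make up. A row lasts 1/12 s, in which the tool goes at most 41.7 mm and 7.16 degrees, less where a joint would pass 70% of its speed; a pose out of reach is approached as far as the arm can. A call with a gripper value outside its range is refused whole. The fingers move at their own pace and stop on an object; the grip force is fixed at half the most. Time passes only in rows, so rows that repeat a pose let the fingers close. It gives the time, the measured TCP pose, the force, the opening and the grip force at its end, in the units of the state.
- bot.get_obs(): the state, without advancing time (a new reading comes with each control period).
- bot.camera(name): name is "side" or "top" or "wrist"; returns the picture (400x640x3 uint8, blue, green, red); there is no depth.
- bot.camera_info(name): a dict with "intrinsics" (3x3 intrinsics, pixels), "camera_from_world" (4x4, takes a point from world to camera coordinates); the wrist camera has in their place "hand_eye" (4x4, takes a point from camera to tool coordinates, whose origin is the TCP and whose axes are the flange's). Camera axes: x right, y down, z forward; pixel columns grow to the right and rows downward; lengths in m; the calibration is good to about 2 mm. A picture is of the moment at which its call begins: read the wrist's pose just before it. camera_info takes no time and is no camera call.
- bot.job_done(): hands the job in; it is judged then, once.
Trained networks look in the newest picture that a camera, given by its name, has taken for a name from the list of things; names that differ only in an ending like _2 or _b are one class to them, and where a whole thing is asked for, a point or a joint stands for the part that bears it (a point fixed in the world has none). Each returns a list of dicts, best first, with "confidence" (0 to 1); they miss things now and then, are a little off and sometimes report something else, mostly with a low value. They report only what shows in the picture. A call takes as long as a camera call. They do not tell look-alikes from the thing itself.
- bot.silhouettes(camera, target): "mask" (400x640 bool, what is visible of it) and "uv" ([column, row] in pixels, amid what is visible of it).
- bot.spot_point(camera, target): "uv" ([column, row] in pixels: a listed point, or the origin of a listed thing).
The state is a dict: "clock": time; "joint_pos": joint angles; "joint_vel": joint speeds; "tau": joint torques, N m; "eef_pos": TCP position; "tool_rot": TCP orientation; "ft_force": force on the tool from outside, world axes, zero at the start; "ft_torque": the same for the moment, N m; "grip_width": finger opening in m; "grasp_force": force on a finger pad.
Only numpy, scipy, OpenCV 4.12 (cv2) and the standard library are available. Lean on these libraries where they do the work, as an engineer would, in place of code of your own. Each camera call takes 0.05 s, during which the arm holds its last target. There are 200 camera calls.

## Working session

There is one attempt and no reset: what is moved stays moved. The work goes in short steps, Python scripts to look and compute and a shell command to move; the robot and the scene stay as the last step left them, time stands still between calls to the robot, and variables do not carry over. Pictures are saved under pics/ and viewed, at most 14 in all, crops included, and the job is handed in when it is done.

```bash
ls; mkdir -p pics
cat > h.py <<'E'
import numpy as np, cv2
from workcell import bot
def ray(cam,uv):
    i=bot.camera_info(cam);K=np.array(i["intrinsics"])
    d=np.linalg.solve(K,[uv[0],uv[1],1.])
    if cam=="wrist":
        from scipy.spatial.transform import Rotation as R
        s=bot.get_obs();H=np.array(i["hand_eye"]);r=R.from_quat(s["tool_rot"]).as_matrix()
        return r@H[:3,3]+np.array(s["eef_pos"]), r@H[:3,:3]@d
    T=np.array(i["camera_from_world"]);return -T[:3,:3].T@T[:3,3], T[:3,:3].T@d
def at(cam,uv,z):
    o,d=ray(cam,uv);return (o+d*(z-o[2])/d[2])
def proj(cam,p):
    i=bot.camera_info(cam);K=np.array(i["intrinsics"]);T=np.array(i["camera_from_world"])
    q=K@(T[:3,:3]@np.array(p)+T[:3,3]);return q[:2]/q[2]
E
python3 - <<'E'
from h import *
np.set_printoptions(precision=3,suppress=True)
for c in("top","side"):
    cv2.imwrite(f"pics/{c}0.png",bot.camera(c))
    o,d=ray(c,(320,200));print(c,o,d)
    for n in("kiln","post_tray","post_a","post_short","post_spare","post_tall","stilt","dish","cone_row"):
        print(n,[(np.round(x["uv"]).tolist(),round(x["confidence"],2)) for x in bot.spot_point(c,n)])
print(bot.get_obs())
E
```

```text
pics
top [0.418 0.01  1.026] [ 0.082 -0.034 -0.996]
kiln [([358.0, 171.0], 0.59)]
post_tray [([190.0, 234.0], 0.89)]
post_a [([354.0, 142.0], 0.65), ([458.0, 201.0], 0.49), ([414.0, 190.0], 0.47)]
post_short [([333.0, 212.0], 0.68)]
post_spare [([215.0, 225.0], 0.78)]
post_tall [([192.0, 232.0], 0.65), ([356.0, 142.0], 0.45), ([413.0, 188.0], 0.15)]
stilt [([202.0, 171.0], 0.43)]
dish [([247.0, 166.0], 0.94), ([204.0, 169.0], 0.45)]
cone_row [([167.0, 174.0], 0.8)]
side [ 0.307 -0.77   0.666] [ 0.2    0.77  -0.606]
kiln [([363.0, 232.0], 0.84)]
post_tray [([266.0, 156.0], 0.98), ([273.0, 164.0], 0.22)]
post_a [([360.0, 276.0], 0.95), ([389.0, 220.0], 0.85), ([314.0, 138.0], 0.67), ([365.0, 365.0], 0.62)]
post_short [([272.0, 162.0], 0.61), ([304.0, 215.0], 0.57)]
post_spare [([270.0, 163.0], 0.5), ([391.0, 222.0], 0.24)]
post_tall [([266.0, 156.0], 0.7), ([322.0, 154.0], 0.35)]
stilt [([326.0, 155.0], 0.46)]
dish [([334.0, 176.0], 0.9)]
cone_row [([310.0, 136.0], 0.75), ([266.0, 157.0], 0.43), ([274.0, 163.0], 0.35)]
{'clock': 1.0, 'joint_pos': array([-1.306,  0.241,  0.005,  1.335,  0.   ,  1.571]), 'joint_vel': array([-0.001,  0.   ,  0.001, -0.   ,  0.   ,  0.002]), 'tau': array([ -0.   , -37.221,  25.27 ,   0.001,  -0.   ,  -0.   ]), 'eef_pos': array([ 0.131, -0.483,  0.253]), 'tool_rot': array([ 0.991,  0.132,  0.   , -0.   ]), 'ft_force': array([ 0.261, -0.033, -0.087]), 'ft_torque': array([ 0.027,  0.03 , -0.003]), 'grasp_force': 0.0, 'grip_width': 0.08531372900333883}
```

Run:
```python
import cv2
a=cv2.imread("pics/top0.png");cv2.imwrite("pics/top0c.png",cv2.resize(a[90:300,130:500],None,fx=2.15,fy=2.15,interpolation=cv2.INTER_CUBIC))
```

```text
(no output)
```

View pics/top0c.png

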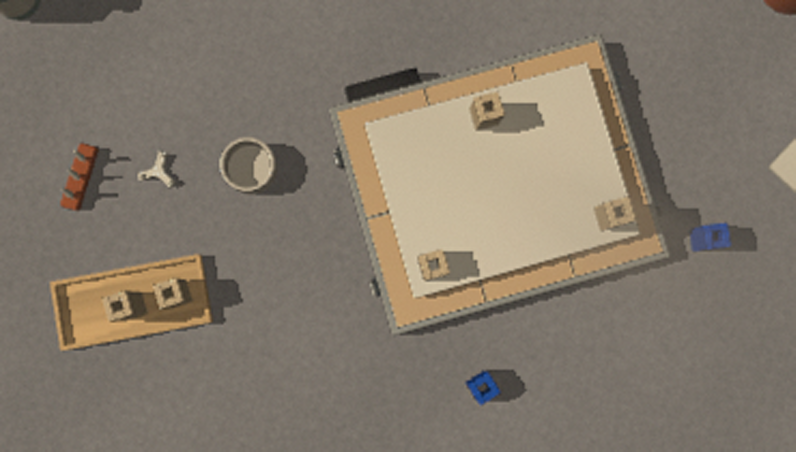

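View pics/side0.png

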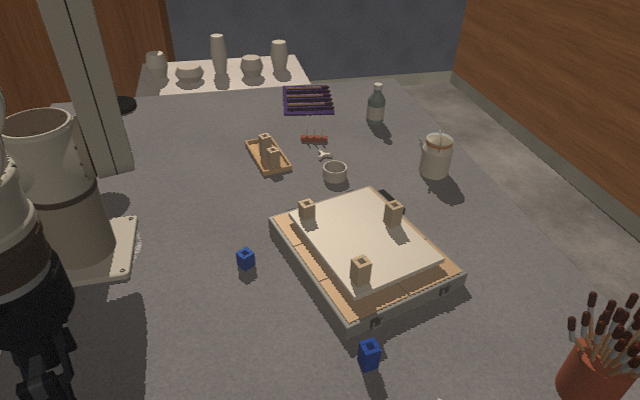

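The top view shows the short post on the robot-side left corner (top pixel 331,213), the other posts at about (417,189) and (356,140), and the tray with two posts at (186,232) and (208,226). Blue look-alikes are off the kiln. Next I'll measure all of these.

Run:
```python
from h import *
np.set_printoptions(precision=4,suppress=True)
img=bot.camera("top")
def m(n): return [x for x in bot.silhouettes("top",n)]
def rect(mask,z):
    ys,xs=np.nonzero(mask);P=np.array([at("top",(u,v),z)[:2] for u,v in zip(xs,ys)])*1000
    return cv2.minAreaRect(P.astype(np.float32)),P.mean(0)
for n,z in(("kiln",.06),("post_tray",.014),("stilt",.009),("dish",.034),("cone_row",.014)):
    for x in m(n)[:2]:print(n,round(x["confidence"],2),x["uv"],x["mask"].sum(),*rect(x["mask"],z))
# shelf
hsv=cv2.cvtColor(img,cv2.COLOR_BGR2HSV);print(hsv[180,370],hsv[213,331],hsv[140,345])
s=((hsv[...,1]<75)&(hsv[...,2]>165)).astype(np.uint8)
_,l,st,_=cv2.connectedComponentsWithStats(s);k=1+st[1:,4].argmax();print("shelf",st[k],rect(l==k,.06))
for n in("post_a","post_short","post_spare"):
    for x in m(n):
        print(n,round(x["confidence"],2),np.round(x["uv"]),x["mask"].sum())
        ys,xs=np.nonzero(x["mask"]);print(cv2.minAreaRect(np.c_[xs,ys].astype(np.float32)))
```

```text
Traceback (most recent call last):
  File "h.py", line 12, in at
    o,d=ray(cam,uv);return (o+d*(z-o[2])/d[2])
        ~~~^^^^^^^^
  File "h.py", line 4, in ray
    i=bot.camera_info(cam);K=np.array(i["intrinsics"])
ValueError: time passes only in moves, steps and waits
```

```bash
cat > h.py <<'E'
import numpy as np, cv2
from scipy.spatial.transform import Rotation as R
from workcell import bot
np.set_printoptions(precision=4,suppress=True)
class C:  # camera at this moment
    def __init__(s,n):
        if n=="wrist": o=bot.get_obs()
        s.img=bot.camera(n);s.n=n;i=bot.camera_info(n);s.K=np.array(i["intrinsics"])
        if n=="wrist":
            H=np.array(i["hand_eye"]);r=R.from_quat(o["tool_rot"]).as_matrix()
            s.o=r@H[:3,3]+np.array(o["eef_pos"]);s.r=r@H[:3,:3]
        else:
            T=np.array(i["camera_from_world"]);s.r=T[:3,:3].T;s.o=-s.r@T[:3,3]
    def at(s,uv,z):
        uv=np.atleast_2d(uv).astype(float);d=np.c_[uv,np.ones(len(uv))]@np.linalg.inv(s.K).T@s.r.T
        return (s.o+d*((z-s.o[2])/d[:,2])[:,None])*1000
    def proj(s,p):  # mm
        q=(np.atleast_2d(p)/1000-s.o)@s.r@s.K.T;return q[:,:2]/q[:,2:]
    def rect(s,mask,z):
        ys,xs=np.nonzero(mask);P=s.at(np.c_[xs,ys],z)[:,:2];return cv2.minAreaRect(P.astype(np.float32)),P.mean(0)
    def sil(s,n): return bot.silhouettes(s.n,n)
    def spot(s,n): return bot.spot_point(s.n,n)
E
python3 - <<'E'
from h import *
c=C("top")
for n,z in(("kiln",.034),("post_tray",.014),("stilt",.009),("dish",.034),("cone_row",.014)):
    for x in c.sil(n)[:1]:print(n,round(x["confidence"],2),x["uv"],x["mask"].sum(),*c.rect(x["mask"],z))
hsv=cv2.cvtColor(c.img,cv2.COLOR_BGR2HSV);print(hsv[180,370],hsv[213,331],hsv[140,345])
s=((hsv[...,1]<75)&(hsv[...,2]>165)).astype(np.uint8)
_,l,st,_=cv2.connectedComponentsWithStats(s);k=1+st[1:,4].argmax();print("shelf",st[k],c.rect(l==k,.06))
for n in("post_a","post_short","post_spare","post_tall"):
    for x in c.sil(n):
        ys,xs=np.nonzero(x["mask"]);print(n,round(x["confidence"],2),np.round(x["uv"]),x["mask"].sum(),cv2.minAreaRect(np.c_[xs,ys].astype(np.float32)))
print(bot.get_obs()["clock"])
E
```

```text
kiln 0.83 [358.1, 172.7] 14178 ((573.4529418945312, -126.17755126953125), (297.8893127441406, 351.6070861816406), 15.454395294189453) [ 565.0672 -124.9147]
post_tray 0.8 [185.8, 227.2] 1953 ((427.4901428222656, 303.70819091796875), (84.28763580322266, 183.19046020507812), 10.109589576721191) [426.8331 308.199 ]
dish 0.83 [248.3, 168.3] 555 ((586.1326293945312, 164.8399658203125), (65.73714447021484, 63.8666877746582), 89.77702331542969) [585.8508 164.8371]
cone_row 0.64 [164.2, 173.7] 304 ((576.83203125, 369.6745910644531), (27.217790603637695, 79.7443618774414), 75.26126861572266) [576.7923 369.0402]
[ 20  55 196] [ 20  52 122] [ 20  53 196]
shelf [ 300  119  127  109 7986] (((565.0009155273438, -129.3046417236328), (208.44520568847656, 268.1405334472656), 15.276937484741211), array([ 565.0147, -127.2686]))
post_a 0.76 [357. 138.] 214 ((356.0961608886719, 141.48077392578125), (15.49317455291748, 15.297059059143066), 78.69007110595703)
post_a 0.54 [462. 200.] 200 ((459.3699645996094, 200.08998107910156), (11.313709259033203, 17.960512161254883), 81.8698959350586)
post_a 0.49 [187. 234.] 235 ((187.2941436767578, 231.6764678955078), (13.581995010375977, 18.675243377685547), 75.96376037597656)
post_a 0.46 [417. 190.] 205 ((415.11468505859375, 188.71559143066406), (12.16439437866211, 17.240873336791992), 73.3007583618164)
post_short 0.53 [334. 216.] 79 ((331.0294494628906, 213.11769104003906), (9.943960189819336, 11.156638145446777), 75.96376037597656)
post_spare 0.64 [211. 227.] 154 ((209.9500274658203, 226.35000610351562), (11.384199142456055, 14.23024845123291), 71.56504821777344)
post_tall 0.71 [184. 232.] 236 ((187.70001220703125, 232.10000610351562), (13.914020538330078, 18.34120750427246), 71.56504821777344)
1.6
```

```bash
python3 -m inch '[160,210,0,0,0,0.8,100,160,210,0,0,0,0.8,100,160,210,0,0,0,0.8,100,160,210,0,0,0,0.8,100,160,210,0,0,0,0.8,100,160,210,0,0,0,0.8,100,160,210,0,0,0,0.8,100,160,210,0,0,0,0.8,100]'
python3 -m inch '[174,225,-20,0,0,0.771,60,174,225,-20,0,0,0.771,60,174,225,-20,0,0,0.771,60,174,225,-20,0,0,0.771,60,174,225,-20,0,0,0.771,60,174,225,-20,0,0,0.771,60,174,225,-20,0,0,0.771,60,174,225,-20,0,0,0.771,60]'
```

```text
clock: 2.27
eef_pos: [0.2924, -0.2701, 0.2536]
tool_rot: [0.86, 0.511, 0.0, 0.0]
ft_force: [-0.6, 0.4, 0.1]
grip_width: 0.0855
grasp_force: 0.0
clock: 2.93
eef_pos: [0.4682, -0.0443, 0.2326]
tool_rot: [0.605, 0.796, 0.001, 0.0]
ft_force: [-0.0, 0.2, 0.2]
grip_width: 0.0511
grasp_force: 0.0
```

Run:
```python
from h import *
c=C("wrist");print(bot.get_obs()["eef_pos"],c.o,c.r[:,2])
cv2.imwrite("pics/w1.png",c.img)
for n in("post_short","post_a"):
  for x in c.spot(n): print(n,x["confidence"],np.round(x["uv"]),c.at(x["uv"],.06))
print(c.proj([[465,-48,95],[465,-48,60]]))
```

```text
[ 0.4663 -0.0462  0.2326] [0.4477 0.0331 0.3534] [ 0.0844 -0.2962 -0.9514]
post_short 0.87 [193. 192.] [[346.9632 -84.4781  60.    ]]
post_short 0.84 [309. 188.] [[462.4665 -47.5176  60.    ]]
post_a 0.68 [444. 276.] [[ 640.2852 -106.8667   60.    ]]
post_a 0.67 [314. 346.] [[ 522.7042 -245.0501   60.    ]]
[[310.5272 199.3908]
 [311.124  189.1568]]
```

View pics/w1.png

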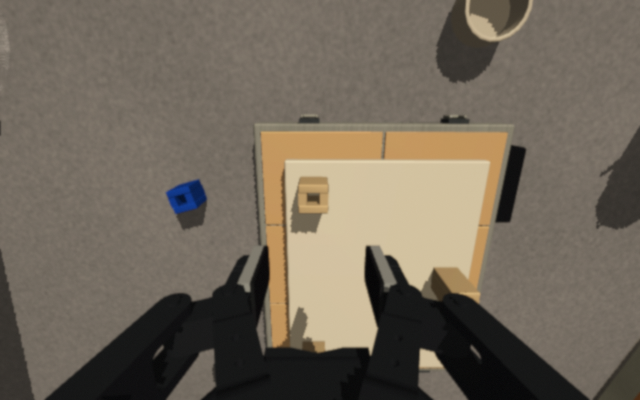

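The wrist picture shows the short post's top at (313,198), aligned with the kiln and within 3 mm of prediction. I'll grip it.

```bash
python3 -m inch '[1,1,-40,0,0,0,60,1,1,-80,0,0,0,60,1,1,-120,0,0,0,60,1,1,-146,0,0,0,60,1,1,-146,0,0,0,60,1,1,-146,0,0,0,60,1,1,-146,0,0,0,10,1,1,-146,0,0,0,10]'
python3 -m inch '[0,0,0,0,0,0,10,0,0,0,0,0,0,10,0,0,0,0,0,0,10,0,0,0,0,0,0,10,0,0,40,0,0,0,10,0,0,80,0,0,0,10,0,0,110,0,0,0,10,0,0,110,0,0,0,10]'
```

```text
clock: 3.75
eef_pos: [0.4677, -0.0475, 0.0898]
tool_rot: [0.608, 0.794, 0.001, 0.002]
ft_force: [-0.7, -1.6, 2.1]
grip_width: 0.0281
grasp_force: 1.1
clock: 4.42
eef_pos: [0.4704, -0.0469, 0.2051]
tool_rot: [0.607, 0.794, 0.004, 0.006]
ft_force: [1.2, -0.1, -0.8]
grip_width: 0.0272
grasp_force: 59.4
```

```bash
python3 -m inch '[-40,333,0,0,0,-0.09,10,-40,333,0,0,0,-0.09,10,-40,333,0,0,0,-0.09,10,-40,333,0,0,0,-0.09,10,-40,333,0,0,0,-0.09,10,-40,333,0,0,0,-0.09,10,-40,333,0,0,0,-0.09,10,-40,333,0,0,0,-0.09,10]'
python3 -m inch '[-8,69,0,0,0,0,10,-8,69,0,0,0,0,10,-8,69,0,0,0,0,10,-8,69,0,0,0,0,10,-8,69,0,0,0,0,10]'
python3 - <<'E'
from h import *
c=C("wrist");print(bot.get_obs()["eef_pos"],bot.get_obs()["tool_rot"])
cv2.imwrite("pics/w2.png",c.img)
t=np.array([427.5,303.7]);a=np.radians(10.1);M=np.array([[np.cos(a),-np.sin(a)],[np.sin(a),np.cos(a)]])
P=[np.r_[t+M@np.array(q[:2]),q[2]] for q in[(41,89,14),(-41,89,14),(41,-89,14),(-41,-89,14),(0,0,70),(0,-52,55)]];print(np.round(P),c.proj(P))
for n in("post_tray","post_spare","post_tall","stilt","cone_row"):
  for x in c.spot(n): print(n,round(x["confidence"],2),np.round(x["uv"]),c.at(x["uv"],0.005 if 'post_' in n else 0))
E
```

```text
clock: 5.08
eef_pos: [0.4255, 0.2866, 0.198]
tool_rot: [0.642, 0.766, 0.001, 0.0]
ft_force: [1.3, -0.7, -1.1]
grip_width: 0.0269
grasp_force: 59.3
clock: 5.5
eef_pos: [0.4178, 0.353, 0.1973]
tool_rot: [0.642, 0.766, -0.0, 0.0]
ft_force: [-0.3, -0.4, -0.0]
grip_width: 0.0272
grasp_force: 59.4
[0.418  0.3524 0.1974] [ 0.6429  0.766  -0.0003  0.0001]
[[452. 399.  14.]
 [372. 384.  14.]
 [483. 223.  14.]
 [403. 209.  14.]
 [428. 304.  70.]
 [437. 253.  55.]] [[356.059  147.5039]
 [276.7553 147.4405]
 [349.8573 294.0787]
 [282.7925 294.0223]
 [316.3004 250.3447]
 [316.2959 288.0574]]
post_tray 0.96 [319. 220.] [[430.0787 308.475    5.    ]]
post_tall 0.57 [461. 189.] [[578.5319 373.4868   5.    ]]
post_tall 0.56 [315. 220.] [[424.8843 308.0489   5.    ]]
stilt 0.59 [440. 262.] [[586.3864 279.0652   0.    ]]
cone_row 0.85 [462. 190.] [[582.8772 371.7545   0.    ]]
```

View pics/w2.png

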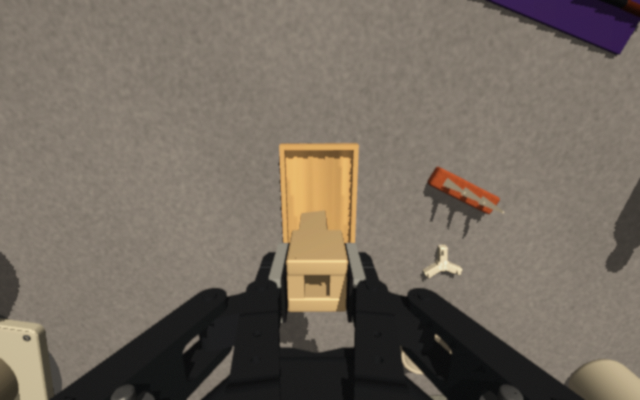

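The tray's far corners are at (279,145) and (358,144), about 2–3 mm off prediction, so I'll correct for that and lower the short post.

```bash
python3 -m inch '[2,3,-40,0,0,0,10,2,3,-80,0,0,0,10,2,3,-115,0,0,0,10,2,3,-140,0,0,0,10,2,3,-155,0,0,0,10,2,3,-163,0,0,0,10,2,3,-164,0,0,0,10,2,3,-164,0,0,0,10]'
python3 -m inch '[0,0,0,0,0,0,40,0,0,0,0,0,0,40,0,0,0,0,0,0,40,0,0,0,0,0,0,40,0,0,20,0,0,0,40,0,0,50,0,0,0,40,0,0,90,0,0,0,50,0,0,120,0,0,0,50]'
python3 -m inch '[13,-106,0,0,0,0,50,13,-106,0,0,0,0,50,13,-106,0,0,0,0,50,13,-106,0,0,0,0,50,13,-106,0,0,0,0,50]'
python3 - <<'E'
from h import *
c=C("wrist");print(bot.get_obs()["eef_pos"],bot.get_obs()["tool_rot"])
cv2.imwrite("pics/w3.png",c.img)
t=np.array([429.5,306.5]);a=np.radians(10.1);M=np.array([[np.cos(a),-np.sin(a)],[np.sin(a),np.cos(a)]])
P=[np.r_[t+M@np.array(q[:2]),q[2]] for q in[(41,89,14),(-41,89,14),(41,-89,14),(-41,-89,14),(0,0,70),(0,-52,55),(0,52,40)]];print(np.round(P),c.proj(P))
E
```

```text
clock: 6.47
eef_pos: [0.4193, 0.355, 0.0348]
tool_rot: [0.643, 0.766, -0.001, -0.0]
ft_force: [-3.2, -2.8, 7.5]
grip_width: 0.0271
grasp_force: 60.7
clock: 7.13
eef_pos: [0.4204, 0.3566, 0.1554]
tool_rot: [0.643, 0.766, 0.0, 0.0]
ft_force: [-0.1, 0.9, 0.3]
grip_width: 0.0428
grasp_force: 0.0
clock: 7.55
eef_pos: [0.4334, 0.2494, 0.1535]
tool_rot: [0.644, 0.765, 0.0, -0.0]
ft_force: [0.3, 0.3, -0.0]
grip_width: 0.0426
grasp_force: 0.0
[0.4335 0.2504 0.1535] [ 0.643   0.7658  0.0005 -0.0001]
[[454. 401.  14.]
 [374. 387.  14.]
 [485. 226.  14.]
 [405. 212.  14.]
 [430. 306.  70.]
 [439. 255.  55.]
 [420. 358.  40.]] [[375.2009  16.796 ]
 [269.8843  17.067 ]
 [364.2202 227.6687]
 [279.388  227.8537]
 [323.61   141.1303]
 [322.838  205.3354]
 [323.0299  64.4778]]
```

View pics/w3.png

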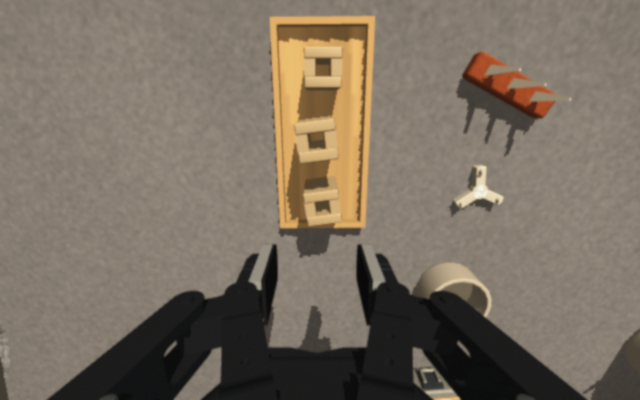

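The wrist picture shows the short post upright in the tray at (323,67), the tall post at (316,140), and the spare's top at (322,206), where a 55 mm top height predicts it. Next I'll grip the spare.

```bash
python3 -m inch '[6,3,-35,0,0,0.09,50,6,3,-70,0,0,0.09,50,6,3,-100,0,0,0.09,50,6,3,-113,0,0,0.09,50,6,3,-113,0,0,0.09,50,6,3,-113,0,0,0.09,50,6,3,-113,0,0,0.09,10,6,3,-113,0,0,0.09,10]'
python3 -m inch '[0,0,0,0,0,0,10,0,0,0,0,0,0,10,0,0,0,0,0,0,10,0,0,0,0,0,0,10,0,0,40,0,0,0,10,0,0,80,0,0,0,10,0,0,120,0,0,0,10,0,0,150,0,0,0,10]'
python3 -m inch '[26,-302,0,0,0,0,10,26,-302,0,0,0,0,10,26,-302,0,0,0,0,10,26,-302,0,0,0,0,10,26,-302,0,0,0,0,10,26,-302,0,0,0,0,10,26,-302,0,0,0,0,10,26,-302,0,0,0,0,10]'
python3 -m inch '[0,0,0,0,0,0,10,0,0,0,0,0,0,10]'
python3 - <<'E'
from h import *
c=C("wrist");print(bot.get_obs()["eef_pos"],bot.get_obs()["tool_rot"])
cv2.imwrite("pics/w4.png",c.img)
k=np.array([565,-129.3]);a=np.radians(15.3);M=np.array([[np.cos(a),-np.sin(a)],[np.sin(a),np.cos(a)]])
P=[np.r_[k+M@np.array(q[:2]),q[2]] for q in[(-105,135,60),(105,135,60),(-105,-135,60),(105,-135,60),(-75,105,60),(-140,170,34),(140,170,34)]];print(np.round(P),c.proj(P))
E
```

```text
clock: 8.27
eef_pos: [0.4404, 0.2547, 0.0419]
tool_rot: [0.607, 0.795, 0.002, 0.001]
ft_force: [0.0, -0.7, -0.6]
grip_width: 0.0271
grasp_force: 59.0
clock: 8.93
eef_pos: [0.4395, 0.2534, 0.1934]
tool_rot: [0.608, 0.794, 0.001, 0.001]
ft_force: [0.5, 0.6, -0.7]
grip_width: 0.0271
grasp_force: 59.3
clock: 9.6
eef_pos: [0.4648, -0.0537, 0.1903]
tool_rot: [0.61, 0.792, -0.001, 0.001]
ft_force: [0.1, -0.2, -1.3]
grip_width: 0.0272
grasp_force: 59.4
clock: 9.77
eef_pos: [0.4647, -0.049, 0.1901]
tool_rot: [0.608, 0.794, 0.0, -0.001]
ft_force: [-0.4, 0.7, -0.6]
grip_width: 0.0271
grasp_force: 59.4
[ 0.4647 -0.0481  0.1901] [ 0.6076  0.7942  0.     -0.0006]
[[ 428.  -27.   60.]
 [ 631.   29.   60.]
 [ 499. -287.   60.]
 [ 702. -232.   60.]
 [ 465.  -48.   60.]
 [ 385.   -2.   34.]
 [ 655.   72.   34.]] [[281.3332 165.037 ]
 [523.206  164.4464]
 [290.6467 396.3269]
 [472.7745 396.1079]
 [315.9613 197.8828]
 [244.9384 121.9287]
 [550.6096 121.1116]]
```

View pics/w4.png

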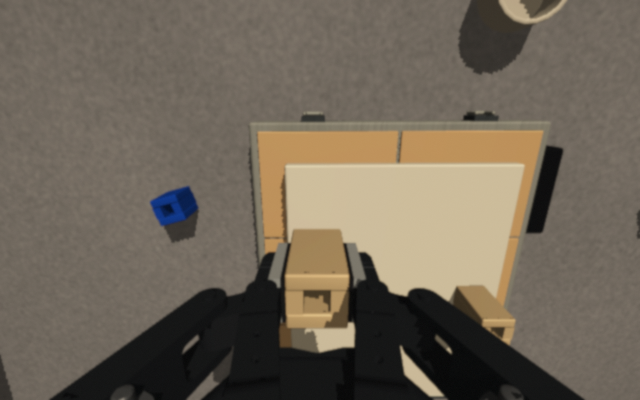

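Shelf corners at (286,165) and (523,164) imply the kiln sits about 2 mm further along +x than my estimate. Placing the spare.

```bash
python3 -m inch '[2,0,-35,0,0,0,10,2,0,-65,0,0,0,10,2,0,-82,0,0,0,10,2,0,-90,0,0,0,10,2,0,-94,0,0,0,10,2,0,-94,0,0,0,10,2,0,-95,0,0,0,10,2,0,-95,0,0,0,10]'
python3 -m inch '[0,0,0,0,0,0,50,0,0,0,0,0,0,50,0,0,0,0,0,0,50,0,0,0,0,0,0,50,0,0,20,0,0,0,50,0,0,60,0,0,0,50,0,0,95,0,0,0,50,0,0,95,0,0,0,50]'
python3 -m inch '[110,298,0,0,0,-0.5,50,110,298,0,0,0,-0.5,50,110,298,0,0,0,-0.5,50,110,298,0,0,0,-0.5,50,110,298,0,0,0,-0.5,50,110,298,0,0,0,-0.5,50,110,298,0,0,0,-0.5,50,110,298,0,0,0,-0.5,50]'
python3 -m inch '[0,0,0,0,0,0,50,0,0,0,0,0,0,50]'
python3 - <<'E'
from h import *
c=C("wrist");print(bot.get_obs()["eef_pos"],bot.get_obs()["tool_rot"])
cv2.imwrite("pics/w5.png",c.img)
for n in("cone_row","stilt","dish"):
  for x in c.spot(n): print(n,round(x["confidence"],2),np.round(x["uv"]),c.at(x["uv"],0))
hsv=cv2.cvtColor(c.img,cv2.COLOR_BGR2HSV);m=((hsv[...,0]<12)&(hsv[...,1]>120)&(hsv[...,2]>60)).astype(np.uint8)
_,l,st,_=cv2.connectedComponentsWithStats(m);k=1+st[1:,4].argmax();print(st[k],c.rect(l==k,.014))
c=C("top")
for n in("post_spare","post_short"):
  for x in c.spot(n): print(n,round(x["confidence"],2),np.round(x["uv"]),c.at(x["uv"],0.06))
cv2.imwrite("pics/top1.png",c.img)
E
```

```text
clock: 10.48
eef_pos: [0.4678, -0.0474, 0.0966]
tool_rot: [0.607, 0.795, 0.001, 0.001]
ft_force: [-2.5, 1.6, 3.9]
grip_width: 0.0273
grasp_force: 59.8
clock: 11.15
eef_pos: [0.4714, -0.0491, 0.1971]
tool_rot: [0.608, 0.794, 0.003, 0.005]
ft_force: [0.9, 0.3, 0.7]
grip_width: 0.0424
grasp_force: 0.0
clock: 11.82
eef_pos: [0.5775, 0.2512, 0.1899]
tool_rot: [0.785, 0.619, 0.0, 0.0]
ft_force: [0.4, -0.5, 0.1]
grip_width: 0.0425
grasp_force: 0.0
clock: 11.98
eef_pos: [0.577, 0.2515, 0.1886]
tool_rot: [0.784, 0.621, -0.001, -0.0]
ft_force: [-0.3, -0.6, 0.3]
grip_width: 0.0426
grasp_force: 0.0
[0.5767 0.2498 0.189 ] [ 0.7846  0.62   -0.001  -0.    ]
cone_row 0.81 [291.  64.] [[580.2393 372.0655   0.    ]]
stilt 0.63 [319. 154.] [[587.3013 281.4019   0.    ]]
dish 0.68 [343. 249.] [[589.017  166.3458   0.    ]]
[ 246   48   87   30 2069] (((579.500244140625, 371.969970703125), (22.20536231994629, 78.73959350585938), 74.04957580566406), array([579.3849, 371.9933]))
post_spare 0.5 [193. 232.] [[422.0555 284.1523  60.    ]]
post_spare 0.49 [331. 212.] [[469.4986 -49.0052  60.    ]]
post_short 0.61 [203. 171.] [[571.4532 263.6367  60.    ]]
post_short 0.47 [353. 269.] [[ 329.9068 -100.6262   60.    ]]
post_short 0.29 [362. 169.] [[ 573.6231 -126.8769   60.    ]]
```

View pics/w5.png

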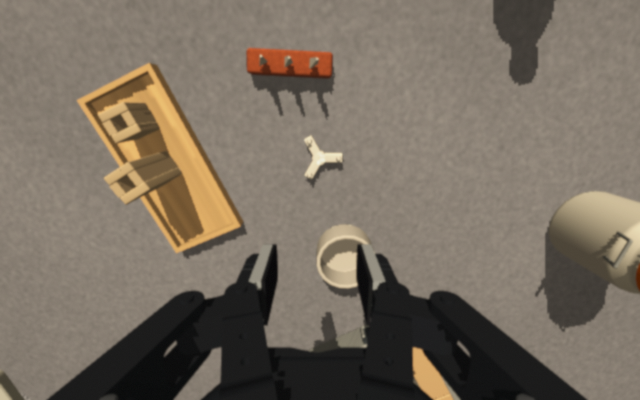

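Wrist view: the cone bar lies around (290,63), the stilt is centred near (319,157) with one arm pointing right, and the dish is near (343,257). Only two posts show in the tray from this angle, as the spare is gone. Moving to grip the cone bar.

```bash
python3 -m inch '[3,121,0,0,0,0.9,50,3,121,0,0,0,0.9,50,3,121,0,0,0,0.9,50,3,121,0,0,0,0.9,50,3,121,0,0,0,0.9,50,3,121,0,0,0,0.9,50,3,121,0,0,0,0.9,50,3,121,0,0,0,0.9,50]'
python3 -m inch '[0,0,0,0,0,0.625,50,0,0,0,0,0,0.625,50,0,0,0,0,0,0.625,50,0,0,-30,0,0,0.625,50,0,0,-65,0,0,0.625,50,0,0,-65,0,0,0.625,50,0,0,-65,0,0,0.625,50]'
python3 - <<'E'
from h import *
c=C("wrist");print(bot.get_obs()["eef_pos"],bot.get_obs()["tool_rot"])
hsv=cv2.cvtColor(c.img,cv2.COLOR_BGR2HSV);m=((hsv[...,0]<12)&(hsv[...,1]>120)&(hsv[...,2]>60)).astype(np.uint8)
_,l,st,_=cv2.connectedComponentsWithStats(m);k=1+st[1:,4].argmax();print(st[k],c.rect(l==k,.014))
E
```

```text
clock: 13.0
eef_pos: [0.5802, 0.3695, 0.1907]
tool_rot: [0.437, 0.9, 0.0, 0.0]
ft_force: [-0.8, -0.0, 0.1]
grip_width: 0.043
grasp_force: 0.0
clock: 13.58
eef_pos: [0.5785, 0.3685, 0.1232]
tool_rot: [0.143, 0.99, -0.002, -0.002]
ft_force: [-0.5, -0.0, 0.1]
grip_width: 0.0429
grasp_force: 0.0
[0.58   0.3696 0.1257] [ 0.1423  0.9898 -0.0004 -0.0004]
[ 307  156   28   92 1906] (((578.2557983398438, 373.0172424316406), (21.673948287963867, 79.52955627441406), 73.98238372802734), array([574.7699, 374.0625]))
```

```bash
python3 -m inch '[-1,1,-40,0,0,0,50,-1,1,-75,0,0,0,50,-1,1,-95,0,0,0,50,-1,1,-100,0,0,0,50,-1,1,-100,0,0,0,50,-1,1,-100,0,0,0,10,-1,1,-100,0,0,0,10,-1,1,-100,0,0,0,10]'
python3 -m inch '[0,0,0,0,0,0,10,0,0,0,0,0,0,10,0,0,0,0,0,0,10,0,0,0,0,0,0,10,0,0,40,0,0,0,10,0,0,80,0,0,0,10,0,0,120,0,0,0,10,0,0,150,0,0,0,10]'
python3 -m inch '[-55,-320,0,0,0,-1.0,10,-55,-320,0,0,0,-1.0,10,-55,-320,0,0,0,-1.0,10,-55,-320,0,0,0,-1.0,10,-55,-320,0,0,0,-1.0,10,-55,-320,0,0,0,-1.0,10,-55,-320,0,0,0,-1.0,10,-55,-320,0,0,0,-1.0,10]'
```

```text
clock: 14.3
eef_pos: [0.5813, 0.3726, 0.0292]
tool_rot: [0.14, 0.99, 0.002, 0.003]
ft_force: [0.2, -0.6, 6.3]
grip_width: 0.0198
grasp_force: 59.8
clock: 14.97
eef_pos: [0.58, 0.3718, 0.1805]
tool_rot: [0.14, 0.99, 0.002, 0.002]
ft_force: [0.9, 0.5, -0.6]
grip_width: 0.0194
grasp_force: 59.1
clock: 15.63
eef_pos: [0.5234, 0.0486, 0.1767]
tool_rot: [0.601, 0.8, 0.0, 0.001]
ft_force: [0.2, 0.1, 0.2]
grip_width: 0.0199
grasp_force: 59.2
```

```bash
python3 -m inch '[-30,-201,0,0,0,-0.02,10,-30,-201,0,0,0,-0.02,10,-30,-201,0,0,0,-0.02,10,-30,-201,0,0,0,-0.02,10,-30,-201,0,0,0,-0.02,10,-30,-201,0,0,0,-0.02,10,-30,-201,0,0,0,-0.02,10,-30,-201,0,0,0,-0.02,10]'
python3 - <<'E'
from h import *
c=C("wrist");print(bot.get_obs()["eef_pos"],bot.get_obs()["tool_rot"])
cv2.imwrite("pics/w6.png",c.img)
k=np.array([566.5,-128.7]);a=np.radians(15.3);M=np.array([[np.cos(a),-np.sin(a)],[np.sin(a),np.cos(a)]])
P=[np.r_[k+M@np.array(q[:2]),q[2]] for q in[(-105,135,60),(105,135,60),(-75,105,110),(-89,119,110),(-61,119,110),(75,0,110)]];print(np.round(P),c.proj(P))
E
```

```text
clock: 16.3
eef_pos: [0.4942, -0.1498, 0.176]
tool_rot: [0.606, 0.796, 0.0, 0.0]
ft_force: [-0.1, -0.1, -0.7]
grip_width: 0.0201
grasp_force: 59.2
[ 0.4943 -0.1491  0.1759] [0.6052 0.796  0.0004 0.0003]
[[ 430.  -26.   60.]
 [ 632.   29.   60.]
 [ 466.  -47.  110.]
 [ 449.  -37.  110.]
 [ 476.  -30.  110.]
 [ 639. -109.  110.]] [[273.5786  22.3632]
 [568.1261  23.6744]
 [315.4522  58.1677]
 [290.7699  30.8112]
 [340.2466  31.0284]
 [531.5353 225.9623]]
```

View pics/w6.png

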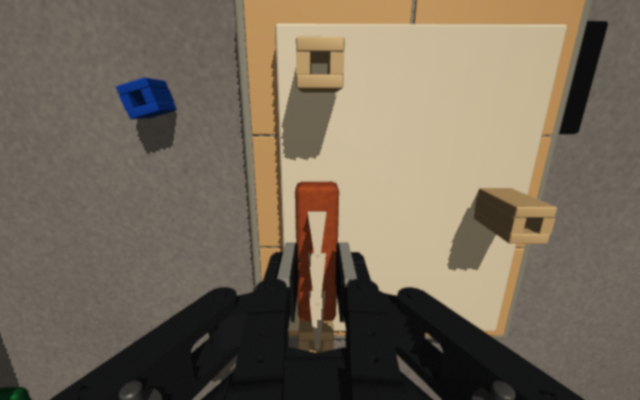

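The bar is held in line with the kiln's y axis at (317,250). The spare stands at (320,63), within about 3 mm of its place. Lowering the cones.

```bash
python3 -m inch '[0,0,-40,0,0,0,10,0,0,-65,0,0,0,10,0,0,-78,0,0,0,10,0,0,-83,0,0,0,10,0,0,-85,0,0,0,10,0,0,-86,0,0,0,10,0,0,-86,0,0,0,10]'
python3 -m inch '[0,0,-1,0,0,0,10,0,0,-2,0,0,0,10,0,0,-2,0,0,0,10]'
```

```text
clock: 16.93
eef_pos: [0.4952, -0.1494, 0.0904]
tool_rot: [0.605, 0.796, 0.0, 0.001]
ft_force: [-0.3, 0.3, 0.3]
grip_width: 0.0197
grasp_force: 59.2
clock: 17.18
eef_pos: [0.4952, -0.1499, 0.0891]
tool_rot: [0.605, 0.796, 0.001, 0.001]
ft_force: [-0.6, 2.0, 5.8]
grip_width: 0.0199
grasp_force: 59.8
```

```bash
python3 -m inch '[0,0,0,0,0,0,45,0,0,0,0,0,0,45,0,0,0,0,0,0,45,0,0,0,0,0,0,45,0,0,20,0,0,0,45,0,0,60,0,0,0,45,0,0,95,0,0,0,45,0,0,95,0,0,0,45]'
python3 -m inch '[65,320,0,0,0,0.04,45,65,320,0,0,0,0.04,45,65,320,0,0,0,0.04,45,65,320,0,0,0,0.04,45,65,320,0,0,0,0.04,45,65,320,0,0,0,0.04,45,65,320,0,0,0,0.04,45,65,320,0,0,0,0.04,45]'
python3 -m inch '[24,121,-20,0,0,0,45,24,121,-40,0,0,0,45,24,121,-62,0,0,0,45,24,121,-62,0,0,0,45,24,121,-62,0,0,0,45,24,121,-62,0,0,0,45]'
python3 - <<'E'
from h import *
c=C("wrist");print(bot.get_obs()["eef_pos"],bot.get_obs()["tool_rot"])
for n in("stilt","dish"):
  for x in c.spot(n): print(n,round(x["confidence"],2),np.round(x["uv"]),c.at(x["uv"],0))
x=c.sil("stilt")
if x: print(x[0]["confidence"],c.rect(x[0]["mask"],.009)[1])
u=c.proj([[586.5,280,5]])[0].astype(int);print(u)
a=c.img[max(0,u[1]-75):u[1]+75,max(0,u[0]-100):u[0]+100];print(max(0,u[1]-75),max(0,u[0]-100))
cv2.imwrite("pics/w7.png",cv2.resize(a,None,fx=3,fy=3))
for z in[(586.5,280,9),(586.5-.309*20,280+.951*20,12)]:print(c.proj([z]))
E
```

```text
clock: 17.85
eef_pos: [0.4981, -0.1511, 0.1894]
tool_rot: [0.606, 0.796, 0.002, 0.006]
ft_force: [1.4, -0.1, 0.1]
grip_width: 0.0384
grasp_force: 0.0
clock: 18.52
eef_pos: [0.5592, 0.1731, 0.182]
tool_rot: [0.589, 0.808, 0.0, -0.0]
ft_force: [0.4, -0.4, -0.1]
grip_width: 0.0383
grasp_force: 0.0
clock: 19.02
eef_pos: [0.582, 0.2909, 0.1185]
tool_rot: [0.589, 0.808, -0.002, -0.001]
ft_force: [0.1, -0.7, 0.0]
grip_width: 0.0381
grasp_force: 0.0
[0.5829 0.2903 0.1201] [ 0.5896  0.8077 -0.0008 -0.    ]
stilt 0.77 [317. 215.] [[586.8424 280.8709   0.    ]]
dish 0.6 [286. 315.] [[589.6719 170.5613  -0.    ]]
0.86 [586.2261 279.5417]
[316 217]
142 216
[[316.6846 219.2911]]
[[316.6384 197.8578]]
```

View pics/w7.png

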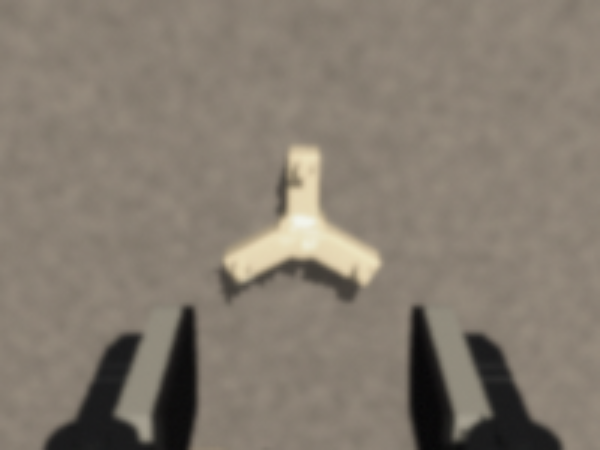

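Stilt arm points straight up in the picture, centre at (317,218) as predicted. Descending on that arm.

```bash
python3 -m inch '[0,0,-40,0,0,0,35,0,0,-75,0,0,0,35,0,0,-90,0,0,0,35,0,0,-95,0,0,0,35,0,0,-95,0,0,0,35,0,0,-95,0,0,0,35]'
python3 -m inch '[0,0,0,0,0,0,0,0,0,0,0,0,0,0,0,0,0,0,0,0,0,0,0,0,0,0,0,0,0,0,0,0,0,0,0,0,0,0,0,0,0,0]'
```

```text
clock: 19.72
eef_pos: [0.5844, 0.291, 0.0272]
tool_rot: [0.59, 0.807, 0.001, 0.001]
ft_force: [0.7, -0.1, 0.4]
grip_width: 0.03
grasp_force: 0.0
clock: 20.22
eef_pos: [0.5848, 0.2919, 0.0281]
tool_rot: [0.589, 0.808, 0.002, 0.001]
ft_force: [-0.4, -0.9, 6.2]
grip_width: 0.0059
grasp_force: 59.6
```

```bash
python3 -m inch '[0,0,20,0,0,0,0,0,0,60,0,0,0,0,0,0,100,0,0,0,0,0,0,140,0,0,0,0,0,0,145,0,0,0,0]'
python3 -m inch '[-15,-320,0,0,0,0,0,-15,-320,0,0,0,0,0,-15,-320,0,0,0,0,0,-15,-320,0,0,0,0,0,-15,-320,0,0,0,0,0,-15,-320,0,0,0,0,0,-15,-320,0,0,0,0,0,-15,-320,0,0,0,0,0]'
python3 -m inch '[-5,-90,0,0,0,0,0,-5,-90,0,0,0,0,0,-5,-90,-20,0,0,0,0,-5,-90,-40,0,0,0,0,-5,-90,-55,0,0,0,0,-5,-90,-55,0,0,0,0]'
python3 - <<'E'
from h import *
c=C("wrist");print(bot.get_obs()["eef_pos"],bot.get_obs()["tool_rot"])
cv2.imwrite("pics/w8.png",c.img)
k=np.array([566.5,-128.7]);a=np.radians(15.3);M=np.array([[np.cos(a),-np.sin(a)],[np.sin(a),np.cos(a)]])
P=[np.r_[k+M@np.array(q[:2]),q[2]] for q in[(-105,135,60),(105,135,60),(0,0,60),(75,0,110),(0,0,95)]];print(np.round(P),c.proj(P))
E
```

```text
clock: 20.63
eef_pos: [0.5869, 0.2933, 0.1804]
tool_rot: [0.589, 0.808, 0.007, 0.004]
ft_force: [1.3, 0.8, 1.2]
grip_width: 0.006
grasp_force: 59.1
clock: 21.3
eef_pos: [0.5676, -0.0322, 0.171]
tool_rot: [0.59, 0.807, -0.0, 0.001]
ft_force: [0.5, -0.1, -0.3]
grip_width: 0.0061
grasp_force: 59.1
clock: 21.8
eef_pos: [0.5606, -0.1189, 0.1122]
tool_rot: [0.59, 0.807, -0.001, -0.003]
ft_force: [-0.4, 0.5, -1.1]
grip_width: 0.0057
grasp_force: 59.1
[ 0.5616 -0.1188  0.1139] [ 0.5896  0.8077 -0.0007 -0.0017]
[[ 430.  -26.   60.]
 [ 632.   29.   60.]
 [ 566. -129.   60.]
 [ 639. -109.  110.]
 [ 566. -129.   95.]] [[127.5335   7.4077]
 [532.0129  26.9404]
 [318.9706 251.0096]
 [469.3457 304.485 ]
 [319.1358 281.2405]]
```

View pics/w8.png

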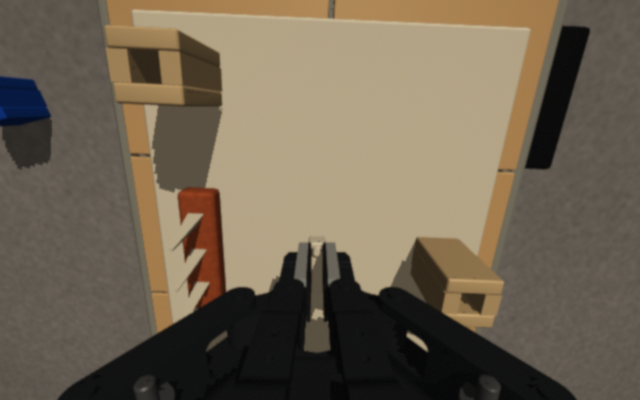

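Shelf corners at (133,12) and (528,30) match the prediction. The cone bar stands upright at (203,250) and the stilt is held at (317,240). Lowering it.

```bash
python3 -m inch '[0,0,-15,0,0,0,0,0,0,-22,0,0,0,0,0,0,-26,0,0,0,0,0,0,-28,0,0,0,0,0,0,-29,0,0,0,0,0,0,-29,0,0,0,0]'
python3 -m inch '[0,0,0,0,0,0,30,0,0,0,0,0,0,30,0,0,0,0,0,0,30,0,0,0,0,0,0,30,0,0,15,0,0,0,30,0,0,50,0,0,0,30,0,0,95,0,0,0,100,0,0,110,0,0,0,100]'
python3 -m inch '[20,130,0,0,0,-0.5,100,20,130,0,0,0,-0.5,100,20,130,0,0,0,-0.5,100,20,130,0,0,0,-0.5,100,20,130,0,0,0,-0.5,100,20,130,0,0,0,-0.5,100,20,130,0,0,0,-0.5,100,20,130,0,0,0,-0.5,100]'
python3 - <<'E'
from h import *
c=C("wrist");print(bot.get_obs()["eef_pos"],bot.get_obs()["tool_rot"])
cv2.imwrite("pics/w9.png",c.img)
for n in("stilt","dish"):
  for x in c.spot(n): print(n,round(x["confidence"],2),np.round(x["uv"]),c.at(x["uv"],0 if n=="dish" else .06))
  for x in c.sil(n): 
     r=c.rect(x["mask"],.034 if n=="dish" else .069);print("sil",x["confidence"],r)
c=C("top")
for n in("stilt","dish"):
  for x in c.spot(n): print(n,round(x["confidence"],2),np.round(x["uv"]),c.at(x["uv"],0 if n=="dish" else .06))
  for x in c.sil(n): 
     r=c.rect(x["mask"],.034 if n=="dish" else .069);print("sil",x["confidence"],r)
E
```

```text
clock: 22.35
eef_pos: [0.5631, -0.1184, 0.0881]
tool_rot: [0.589, 0.808, 0.0, 0.0]
ft_force: [-3.0, 1.0, 5.2]
grip_width: 0.0058
grasp_force: 60.4
clock: 23.02
eef_pos: [0.565, -0.1192, 0.2012]
tool_rot: [0.589, 0.808, 0.001, 0.003]
ft_force: [2.1, 0.0, 0.8]
grip_width: 0.0492
grasp_force: 0.0
clock: 23.68
eef_pos: [0.583, 0.0107, 0.1962]
tool_rot: [0.771, 0.637, -0.0, -0.0]
ft_force: [-0.3, -0.1, -0.2]
grip_width: 0.0856
grasp_force: 0.0
[0.583  0.0105 0.1962] [ 0.7712  0.6366 -0.0001 -0.    ]
stilt 0.77 [330. 323.] [[ 570.7534 -130.998    60.    ]]
sil 0.64 (((573.2003173828125, -128.9107208251953), (49.661537170410156, 38.40350341796875), 77.28173065185547), array([ 569.49  , -127.5982]))
dish 0.69 [293.  24.] [[590.501  166.6966   0.    ]]
sil 0.78 (((587.2862548828125, 154.55503845214844), (43.86302185058594, 62.647926330566406), 79.2097396850586), array([588.4811, 157.6422]))
stilt 0.52 [362. 171.] [[ 568.6277 -127.5285   60.    ]]
dish 0.77 [248. 170.] [[583.5691 161.2012   0.    ]]
sil 0.8 (((586.127685546875, 166.08163452148438), (64.05213928222656, 63.013553619384766), 0.3004702925682068), array([585.5759, 166.1453]))
```

View pics/w9.png

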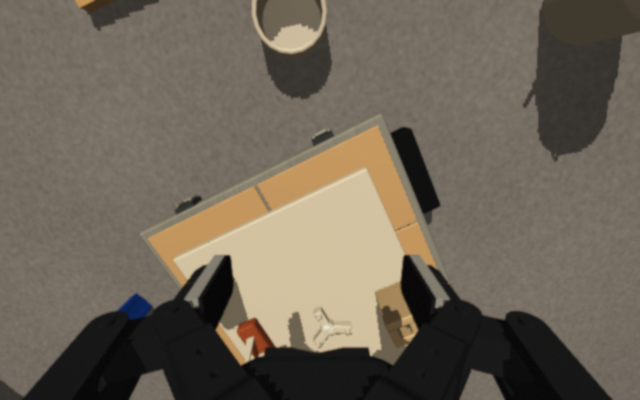

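The stilt lies points up near (329,326). One look straight over it for precise positioning, then the dish.

```bash
python3 -m inch '[-18,-140,0,0,0,-0.33,100,-18,-140,0,0,0,-0.33,100,-18,-140,0,0,0,-0.33,100,-18,-140,0,0,0,-0.33,100,-18,-140,0,0,0,-0.33,100,-18,-140,0,0,0,-0.33,100,-18,-140,0,0,0,-0.33,100]'
python3 - <<'E'
from h import *
c=C("wrist");print(bot.get_obs()["eef_pos"],bot.get_obs()["tool_rot"])
for x in c.spot("stilt"): print(round(x["confidence"],2),np.round(x["uv"]),c.at(x["uv"],.06))
for x in c.sil("stilt"): print("sil",x["confidence"],np.array(x["uv"]),x["mask"].sum(),c.rect(x["mask"],.069))
E
python3 -m inch '[22,292,0,0,0,0,100,22,292,0,0,0,0,100,22,292,0,0,0,0,100,22,292,0,0,0,0,100,22,292,0,0,0,0,100,22,292,0,0,0,0,100,22,292,-25,0,0,0,100,22,292,-50,0,0,0,100]'
python3 -m inch '[0,0,-40,0,0,0,100,0,0,-40,0,0,0,100,0,0,-40,0,0,0,100]'
python3 - <<'E'
from h import *
c=C("wrist");print(bot.get_obs()["eef_pos"],bot.get_obs()["tool_rot"])
cv2.imwrite("pics/w10.png",c.img)
for x in c.spot("dish"): print(round(x["confidence"],2),np.round(x["uv"]),c.at(x["uv"],0))
for x in c.sil("dish"): print("sil",x["confidence"],np.array(x["uv"]),x["mask"].sum(),c.rect(x["mask"],.034))
print(c.proj([[587,166,34],[587,166,0]]))
E
```

```text
clock: 24.77
eef_pos: [0.5651, -0.1283, 0.1963]
tool_rot: [0.865, 0.502, 0.0, -0.0]
ft_force: [-0.3, 0.3, -0.4]
grip_width: 0.0857
grasp_force: 0.0
[ 0.5652 -0.1278  0.1963] [ 0.8648  0.5021  0.0001 -0.0002]
0.92 [321. 195.] [[ 569.818  -128.7069   60.    ]]
sil 0.84 [318.2 196. ] 882 (((566.2403564453125, -125.62359619140625), (44.038475036621094, 40.038726806640625), 19.773733139038086), array([ 568.356 , -128.8499]))
clock: 25.58
eef_pos: [0.5892, 0.1715, 0.1492]
tool_rot: [0.863, 0.505, 0.005, 0.0]
ft_force: [0.9, -0.2, -0.6]
grip_width: 0.0855
grasp_force: 0.0
clock: 25.83
eef_pos: [0.5844, 0.1638, 0.1041]
tool_rot: [0.865, 0.502, -0.003, -0.001]
ft_force: [0.3, 0.4, 0.1]
grip_width: 0.0855
grasp_force: 0.0
[0.5866 0.1637 0.1067] [ 0.8649  0.502  -0.0007 -0.0002]
0.58 [320. 200.] [[589.8398 169.0722   0.    ]]
sil 0.86 [319.7 214.6] 6609 (((590.1670532226562, 170.149658203125), (67.83905792236328, 63.47800064086914), 88.158935546875), array([591.7124, 171.0747]))
[[318.4886 220.7341]
 [318.4122 204.8538]]
```

View pics/w10.png

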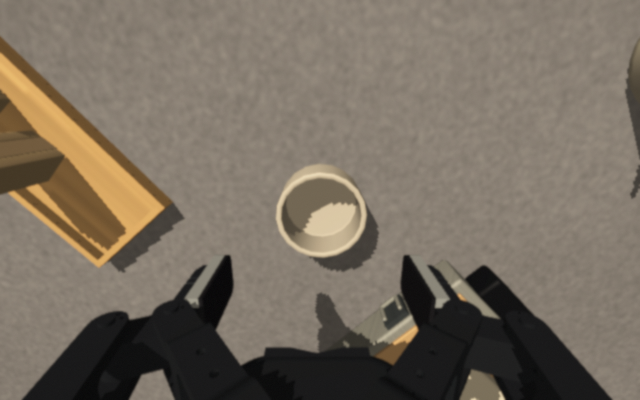

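The dish rim's centre is at (321,215), between the open jaws and a few mm ahead of the estimate. Correcting and gripping.

```bash
python3 -m inch '[1,3,0,0,0,0,100,1,3,-30,0,0,0,100,1,3,-60,0,0,0,100,1,3,-76,0,0,0,100,1,3,-81,0,0,0,100,1,3,-81,0,0,0,100,1,3,-81,0,0,0,100]'
python3 -m inch '[0,0,0,0,0,0,50,0,0,0,0,0,0,50,0,0,0,0,0,0,50,0,0,0,0,0,0,50,0,0,0,0,0,0,50]'
```

```text
clock: 26.57
eef_pos: [0.5895, 0.1663, 0.0271]
tool_rot: [0.865, 0.501, 0.001, 0.0]
ft_force: [-1.1, -0.1, 0.1]
grip_width: 0.0855
grasp_force: 0.0
clock: 26.98
eef_pos: [0.59, 0.1667, 0.0283]
tool_rot: [0.865, 0.501, 0.003, 0.001]
ft_force: [0.2, -0.7, 6.2]
grip_width: 0.0627
grasp_force: 65.8
```

```bash
python3 -m inch '[0,0,20,0,0,0,50,0,0,50,0,0,0,50,0,0,85,0,0,0,50,0,0,120,0,0,0,50,0,0,140,0,0,0,50,0,0,140,0,0,0,50]'
python3 -m inch '[-20,-296,0,0,0,0,50,-20,-296,0,0,0,0,50,-20,-296,0,0,0,0,50,-20,-296,0,0,0,0,50,-20,-296,0,0,0,0,50,-20,-296,0,0,0,0,50,-20,-296,0,0,0,0,50,-20,-296,0,0,0,0,50]'
python3 -m inch '[0,0,0,0,0,0,50,0,0,-20,0,0,0,50,0,0,-40,0,0,0,50,0,0,-40,0,0,0,50,0,0,-40,0,0,0,50]'
python3 - <<'E'
from h import *
c=C("wrist");o=bot.get_obs();print(o["eef_pos"],o["tool_rot"])
cv2.imwrite("pics/w11.png",c.img)
z=o["eef_pos"][2]+.006
for x in c.sil("dish"): print("sil",x["confidence"],np.array(x["uv"]),x["mask"].sum(),c.rect(x["mask"],z))
print(c.proj([[1000*o["eef_pos"][0],1000*o["eef_pos"][1],z*1000],[568.5,-128.5,69]]))
E
```

```text
clock: 27.48
eef_pos: [0.5918, 0.1673, 0.1731]
tool_rot: [0.865, 0.502, 0.007, 0.002]
ft_force: [1.6, 1.2, 0.4]
grip_width: 0.0627
grasp_force: 66.0
clock: 28.15
eef_pos: [0.567, -0.1365, 0.1654]
tool_rot: [0.867, 0.498, -0.001, 0.002]
ft_force: [-0.2, 1.3, -0.4]
grip_width: 0.0632
grasp_force: 66.0
clock: 28.57
eef_pos: [0.567, -0.1281, 0.1243]
tool_rot: [0.865, 0.502, -0.001, -0.001]
ft_force: [-0.4, -0.1, -1.1]
grip_width: 0.0631
grasp_force: 66.0
[ 0.5681 -0.1285  0.1255] [ 0.8647  0.5023 -0.0002 -0.0003]
sil 0.59 [314.6 276.2] 15087 (((571.4078369140625, -123.5793228149414), (71.15301513671875, 61.792816162109375), 38.267696380615234), array([ 571.2606, -120.8088]))
[[318.6607 291.5202]
 [318.8698 233.5757]]
```

View pics/w11.png

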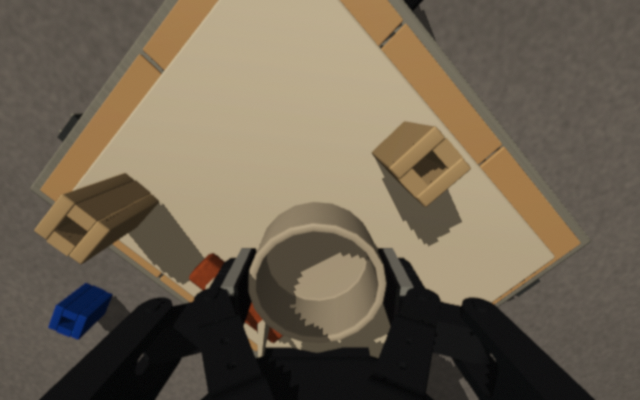

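The dish is held level (rim centre at (317,282)). Wrist and top views disagree by a few mm along the finger-width direction, so I'll split the difference and lower gently.

```bash
python3 -m inch '[0,-1,-12,0,0,0,50,0,-1,-20,0,0,0,50,0,-1,-23,0,0,0,50,0,-1,-24,0,0,0,50,0,-1,-24,0,0,0,50,0,-1,-24,0,0,0,50]'
python3 -m inch '[0,0,-1,0,0,0,50,0,0,-1,0,0,0,50]'
```

```text
clock: 29.17
eef_pos: [0.5683, -0.1308, 0.1018]
tool_rot: [0.865, 0.502, 0.0, 0.0]
ft_force: [0.3, -0.1, -1.0]
grip_width: 0.0627
grasp_force: 66.0
clock: 29.33
eef_pos: [0.5685, -0.1309, 0.1008]
tool_rot: [0.865, 0.502, 0.0, 0.0]
ft_force: [1.1, 0.8, -0.7]
grip_width: 0.0633
grasp_force: 66.1
```

```bash
python3 -m inch '[0,0,-1,0,0,0,50,0,0,-1,0,0,0,50,0,0,-1,0,0,0,50]'
python3 -m inch '[0,0,-1,0,0,0,50,0,0,-1,0,0,0,50,0,0,-1,0,0,0,50]'
```

```text
clock: 29.58
eef_pos: [0.5686, -0.131, 0.1006]
tool_rot: [0.865, 0.502, 0.001, 0.001]
ft_force: [-1.5, 1.0, 4.2]
grip_width: 0.0628
grasp_force: 66.7
clock: 29.83
eef_pos: [0.5686, -0.131, 0.1005]
tool_rot: [0.865, 0.502, 0.001, 0.001]
ft_force: [-3.3, 1.5, 10.7]
grip_width: 0.0628
grasp_force: 67.2
```

```bash
python3 -m inch '[0,0,1,0,0,0,50,0,0,1,0,0,0,100,0,0,1,0,0,0,100,0,0,1,0,0,0,100,0,0,1,0,0,0,100,0,0,10,0,0,0,100,0,0,40,0,0,0,100,0,0,80,0,0,0,100]'
python3 -m inch '[-100,250,40,0,0,0,100,-100,250,40,0,0,0,100,-100,250,40,0,0,0,100,-100,250,40,0,0,0,100,-100,250,40,0,0,0,100,-100,250,40,0,0,0,100,-100,250,40,0,0,0,100,-100,250,40,0,0,0,100]'
python3 - <<'E'
from h import *
print(bot.get_obs()["eef_pos"])
c=C("top")
for x in c.sil("dish"): print("sil",x["confidence"],c.rect(x["mask"],.1065))
a=c.img[100:240,280:440];b=C("side");d=b.img[180:320,260:480]
print(b.spot("dish")[0]["uv"] if b.spot("dish") else 0, b.proj([[568.5,-128.5,72.5]]))
for n in("cone_row","post_spare"):
  for x in c.spot(n): print(n,round(x["confidence"],2),c.at(x["uv"],.06))
cv2.imwrite("pics/f1.png",np.vstack([cv2.resize(a,(480,300)),cv2.resize(d,(480,300))]))
E
```

```text
clock: 30.5
eef_pos: [0.5654, -0.1302, 0.1757]
tool_rot: [0.865, 0.502, -0.003, -0.003]
ft_force: [0.6, -0.5, -0.4]
grip_width: 0.0854
grasp_force: 0.0
clock: 31.17
eef_pos: [0.4668, 0.123, 0.22]
tool_rot: [0.864, 0.504, 0.001, -0.0]
ft_force: [0.4, -0.4, -0.7]
grip_width: 0.0858
grasp_force: 0.0
[0.4668 0.123  0.22  ]
sil 0.7 (((566.6844482421875, -129.2823486328125), (63.920719146728516, 61.8306999206543), 89.70296478271484), array([ 566.0098, -129.3513]))
[363.5, 228.5] [[363.8764 228.4845]]
cone_row 0.67 [[ 489.7354 -146.4962   60.    ]]
post_spare 0.58 [[468.2836 -47.7682  60.    ]]
```

View pics/f1.png

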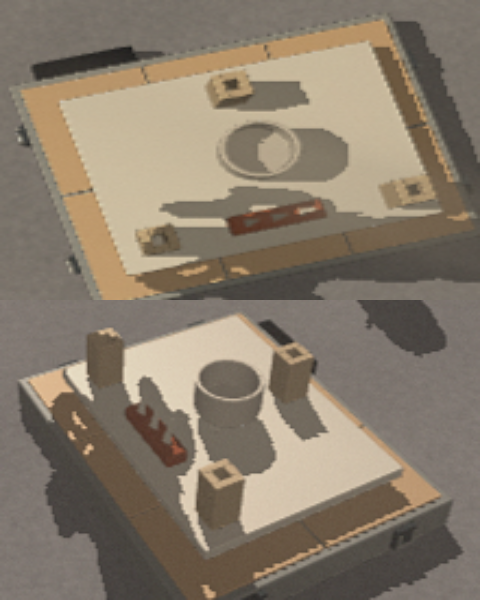

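The top view has the dish at (258,150), 2–3 mm from the stilt estimate. The cone bar at (277,216) is midway between the posts at (157,238) and (410,188). The side view shows everything upright, so I'm handing in.

```bash
python3 -m inch '[0,0,0,0,0,0,100,0,0,0,0,0,0,100,0,0,0,0,0,0,100,0,0,0,0,0,0,100]' && python3 -c "
from workcell import bot
print(bot.job_done())"
```

```text
clock: 31.85
eef_pos: [0.4681, 0.1189, 0.2182]
tool_rot: [0.865, 0.501, -0.0, -0.0]
ft_force: [0.6, 0.6, -0.4]
grip_width: 0.0851
grasp_force: 0.0
the job is handed in; nothing more can be done
None
```

The kiln shelf is set up as asked and the job was handed in at about 32 s; no verdict came back, but the last camera views showed everything upright and within tolerance.

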